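# Sort onions, garlic and ginger into the turntable bowls

## Robot

A 7-joint arm with a two-finger parallel gripper is mounted at the origin on the work surface. World frame = base frame: x ahead of the robot, y to its left, z up, the work surface at z = 0. Lengths are in m, angles in rad, forces in N, time in s.
With the tool pointing down it reaches from about 0.425 to 0.875 m from the base axis. Payload 4.7 kg.
Tool frame: the origin (TCP) lies at the very end of the fingers, on their centre line; the grasp point (between the pads) lies 19 mm behind it; z points along the fingers, y is the direction in which the jaws open and shut (so a half turn about z gives the same grasp; the last joint's range is limited). The gripper opens to 87 mm and grips with 3 to 60 N. Pads are 19 mm wide; open, the fingers measure 117 mm over their backs; the gripper's body (75 mm by 190 mm) begins 51 mm behind the grasp point.
Start: joints at [-1.312, 0.321, -0.07, 1.45, 0.023, 1.371, -0.057], TCP at [0.158, 0.631, 0.223] pointing down, gripper open.
Joint ranges: [-2.86, 2.86], [-0.3, 2.09], [-1.38, 1.24], [0.06, 2.45], [-1.56, 4.7], [0.09, 2.05], [-2.69, 2.69]. Speed limits (rad/s): [2.57, 2.57, 3.14, 3.14, 3.14, 3.14, 3.14].

## Interface

Orientations are given as a unit quaternion [w, x, y, z].
In Python, from bench import env gives the robot as it stands.
- The arm moves only by the tool apply_moves, never from a script. Its arguments are lists of equal length, an entry for each row: "offset": the shift along the tool's x, y, z in units of 50 mm (1.0 is 50 mm), a list of three; "yaw": the turn about the tool's z in units of 5 degrees (1.0 is 5 degrees); "claw": the finger opening in mm, from 0 to 87. In form: {"offset": [[tx, ty, tz], ...], "yaw": [yaw, ...], "claw": [claw, ...]}. A call has 1 to 10 rows; each row shifts and turns the pose as measured when the row begins, along the tool's axes as they then stand; what a row does not reach is not made up. A row lasts 1/10 s, in which the tool goes at most 50 mm and 8.59 degrees, less where a joint would pass 70% of its speed; a pose out of reach is approached as far as the arm can. A call is refused whole if a number of a shift passes 1 or a number of a turn 1, either way. A call with a gripper value outside its range is refused whole. The fingers move at their own pace and stop on an object; "squeeze" is the grip in N (left out, the last holds). Time passes only in rows, so rows that do not move let the fingers close. It gives the time, the measured TCP pose, the force and the opening at its end, in the units of the state.
- env.read_state(): the state, without advancing time (a new reading comes with each control period).
- env.camera(name): name is "side" or "top" or "wrist"; returns a dict with "pixels" (420x560x3 uint8, blue, green, red), "fx", "fy", "cx", "cy" (pixels), "rvec" (rotation vector, rad) and "tvec" (3), from world to camera coordinates, as OpenCV has them. Camera axes: x right, y down, z forward; pixel columns grow to the right and rows downward; lengths in m; the calibration is good to about 2 mm. The wrist camera is an equidistant fisheye: a pixel r from the principal point sees the ray r / f radians off the axis. A picture is of the moment at which its call begins. There is no depth.
- env.hand_in(): hands the job in, once; it reports no verdict.
The state is a dict: "time_s": time; "joint_pos": joint angles; "joint_velocities": joint speeds; "joint_torque": joint torques, N m; "tool_pos": TCP position; "orientation": TCP orientation; "wrist_force": force on the tool from outside, world axes, zero at the start; "ft_torque": the same for the moment, N m; "opening": finger opening in m.
Only numpy, scipy, OpenCV 4.12 (cv2) and the standard library are available. Lean on these libraries where they do the work, as an engineer would, in place of code of your own. Each camera call takes 0.05 s, during which the arm holds its last target. There are 200 camera calls.

## Task

Sort the vegetables lying mixed on the steel plates into the three empty bowls on the turntable: the two onions into the largest bowl, the two garlic bulbs into the middle-sized one and the piece of ginger into the smallest. Set each one down inside its bowl rather than dropping it in, the pair in a bowl side by side and not piled up; leave the bowls standing upright on the turntable, and do not push aside the pickle jar.

Things in the scene. Friction and masses are not known exactly. Their poses are not given: they have to be found in the camera images.
- onion_a: a small yellow onion, standing on its root end: a globe 58 mm across with a short dry neck, 56 mm high in all plus a thin dry tip of 6 mm; plain pale-brown skin, 100 g. Origin at the centre of the globe's widest level, 25 mm above its underside; z up through the neck. Starts on the upper of the two stacked steel plates (round, 320 mm across, flat floor of 145 mm radius, 9 mm above the slab, rim 24 mm above the slab), about 100 mm from the plates' centre
- onion_b: the other onion, the same as onion_a in shape and size
- garlic_a: a garlic bulb, standing on its root end: squat, 47 mm across, creased by its cloves, narrowing to a 9 mm thick dry neck, 50 mm high in all; off-white, 55 g. Origin at the centre of the bulb's widest level, 17 mm above its underside (widest from about 5 to 25 mm above the underside); z up through the neck. Starts on the upper plate among the others
- garlic_b: the other garlic bulb, the same as garlic_a in shape and size
- ginger: a stubby piece of ginger root lying flat: a round root 26 mm thick and 78 mm long along its own x, with one short side knob 20 mm thick near each end (at x = -27 mm reaching to y = +28 mm, at x = +28 mm reaching to y = -27 mm); tan, 60 g. The bare middle, 14 mm either way along x from the origin, is free to be gripped across y. Origin at the centre of the middle, 13 mm above its underside; z up. Starts on the upper plate among the others
- bowl_large: the largest of three empty round steel bowls that stand on a wooden lazy-susan turntable (350 mm across, top 30 mm above the slab, turns stiffly if pushed): 184 mm across the rim, flat inner floor about 144 mm across and 3 mm above its underside, 58 mm high, wall 3 mm, steep sides. Origin at the centre of its underside, z up. It stands loose, centre 103 mm from the turntable's axis
- bowl_medium: the middle-sized of three empty round steel bowls that stand on a wooden lazy-susan turntable (350 mm across, top 30 mm above the slab, turns stiffly if pushed): 150 mm across the rim, flat inner floor about 110 mm across and 3 mm above its underside, 50 mm high, wall 3 mm, steep sides. Origin at the centre of its underside, z up. It stands loose, centre 103 mm from the turntable's axis
- bowl_small: the smallest of three empty round steel bowls that stand on a wooden lazy-susan turntable (350 mm across, top 30 mm above the slab, turns stiffly if pushed): 126 mm across the rim, flat inner floor about 86 mm across and 3 mm above its underside, 44 mm high, wall 3 mm, steep sides. Origin at the centre of its underside, z up. It stands loose, centre 103 mm from the turntable's axis
- pickle_jar: bystander: white and brown glazed ceramic pickle jar with its screw lid on, 90 mm across, 136 mm high, standing beyond the gap between plates and turntable. Origin at the centre of its underside
- plates: the two stacked steel plates on which the five vegetables lie at the start, all within 107 mm of the centre: one body, 320 mm across, floor 9 mm and rim 24 mm above its underside, 1.1 kg, standing loose. Origin at the centre of the underside
There are look-alikes about, which are no part of the job. What is shaped like the ginger but black or purple is not meant.

How it is judged:
By the outcome, as a careful person would: the job done as asked, in the order asked, and still so for the second after the job is handed in, with the robot touching nothing.
It also fails if it takes over 144 s, if anything falls off the work surface, if the arm or the gripper's body presses on something with over 40 N, if the wrist force passes 120 N, or if a joint passes its speed limit or range.

## Working session

There is one attempt and no reset: what is moved stays moved. The work goes in short steps, Python scripts to look and compute and a tool call to move; the robot and the scene stay as the last step left them, time stands still between calls to the robot, and variables do not carry over. Pictures are saved under pics/ and viewed, about 12 in all and at most 16, crops included, and the job is handed in when it is done.

Besides the shell and the picture viewer there is one more tool, called after "Call:" in YAML: its name, and indented under it one key for each argument. apply_moves: Moves the arm, as the interface text tells. Its arguments: {"type":"object","properties":{"offset":{"type":"array"},"yaw":{"type":"array"},"claw":{"type":"array"},"squeeze":{"type":"number"}},"required":["offset","yaw","claw"]}

```bash
mkdir -p pics; ls
cat > h.py <<'E'
import numpy as np, cv2
from bench import env
from scipy.spatial.transform import Rotation as R
def cam(n,save=None):
    c=env.camera(n)
    if save: cv2.imwrite('pics/'+save,c['pixels'])
    return c
def ray(c,u,v):
    x=(u-c['cx'])/c['fx'];y=(v-c['cy'])/c['fy']
    if c.get('fish'):
        r=np.hypot(x,y);s=np.sin(r)/max(r,1e-9);d=np.array([x*s,y*s,np.cos(r)])
    else: d=np.array([x,y,1.])
    M=cv2.Rodrigues(np.array(c['rvec'],float))[0];t=np.array(c['tvec'],float).ravel()
    return -M.T@t, M.T@d
def onz(c,u,v,z):
    o,d=ray(c,u,v);return o+d*(z-o[2])/d[2]
def proj(c,p):
    M=cv2.Rodrigues(np.array(c['rvec'],float))[0];q=M@np.array(p)+np.array(c['tvec'],float).ravel()
    if c.get('fish'):
        r=np.hypot(q[0],q[1]);th=np.arctan2(r,q[2]);k=th/max(r,1e-9)
        return c['cx']+c['fx']*q[0]*k,c['cy']+c['fy']*q[1]*k
    return c['cx']+c['fx']*q[0]/q[2],c['cy']+c['fy']*q[1]/q[2]
E
python3 - <<'E'
from h import *
t=cam('top','top1.png');s=cam('side','side1.png');w=cam('wrist','wrist1.png')
cv2.imwrite('pics/w1.png',w['pixels'])
for c in(t,s,w):
    print(c['fx'],c['fy'],c['cx'],c['cy'],ray(c,c['cx'],c['cy']))
st=env.read_state();print(st)
E
```

```text
pics
379.09678589549964 379.09678589549964 277.56242155802767 209.11692538065307 (array([0.38682226, 0.11827069, 0.9889919 ]), array([ 0.10741851, -0.02114363, -0.99398904]))
449.1888863265313 449.1888863265313 280.77598276358475 207.49389069034441 (array([-0.13550073, -0.50197904,  0.65265779]), array([ 0.60348382,  0.55152124, -0.57587464]))
325.19226210127806 325.19226210127806 276.644381603281 212.36991398023773 (array([0.08733628, 0.64739149, 0.38435583]), array([ 0.25271179, -0.06584302, -0.96529863]))
{'time_s': 0.15, 'joint_pos': array([-1.31188788,  0.3216557 , -0.07011484,  1.45139084,  0.02261758,
        1.37086408, -0.05692813]), 'joint_velocities': array([ 1.01218269e-03, -1.92878095e-03,  4.93253819e-04, -5.37304402e-03,
       -7.92467872e-05,  4.73996890e-04, -1.48371440e-04]), 'joint_torque': array([-9.69899593e-04, -4.91795862e+01, -4.05345038e-01, -3.12878752e+01,
       -6.41313940e-02,  4.03614377e-02,  1.18858648e-04]), 'tool_pos': array([0.15746815, 0.63018302, 0.22171308]), 'orientation': array([-4.48493261e-05,  1.22084756e-01,  9.92519383e-01, -7.64077189e-04]), 'wrist_force': array([0.20913857, 0.53270589, 0.87640789]), 'ft_torque': array([ 0.00444305,  0.00786428, -0.00123209]), 'opening': 0.0869078557011758}
```

View pics/top1.png

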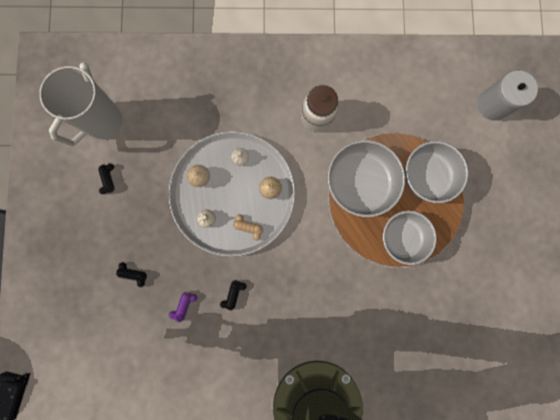

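View pics/side1.png

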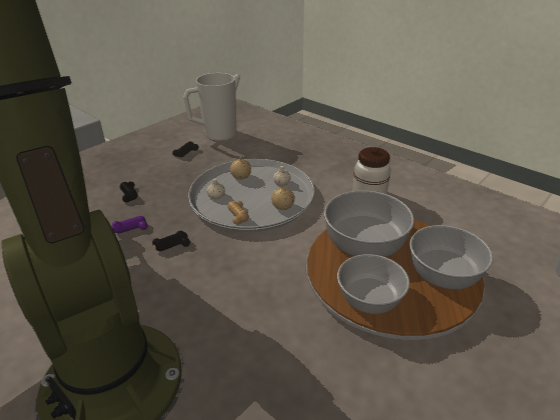

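The top view has +x up and +y left. Onions are near (198,176) and (270,187), garlic near (240,157) and (206,218), and ginger near (248,227). The bowls are L (367,179), M (437,172) and S (411,238), and the jar is at (320,105).

Run:
```python
from h import *
t=cam('top');s=cam('side');im=t['pixels']
hsv=cv2.cvtColor(im,cv2.COLOR_BGR2HSV)
print({k:hsv[v,u].tolist() for k,(u,v) in dict(o1=(198,178),o2=(270,189),g1=(240,159),g2=(206,220),gi=(248,227),plate=(225,190)).items()})
pl=np.zeros(im.shape[:2],np.uint8);cv2.circle(pl,(232,193),54,255,-1)
m=cv2.bitwise_and(cv2.inRange(hsv,(5,60,60),(30,255,255)),pl)
m2=cv2.bitwise_and(cv2.inRange(hsv,(10,22,60),(40,255,255)),pl)
for nm,mm in(('sat',m),('low',m2)):
  n,l,st,c=cv2.connectedComponentsWithStats(cv2.morphologyEx(mm,cv2.MORPH_OPEN,np.ones((2,2),np.uint8)))
  for i in range(1,n):
    if st[i,4]>40:
      p=onz(t,*c[i],0.03); print(nm,st[i].tolist(),c[i].round(1),p.round(3))
      if nm=='sat':
        ys,xs=np.where(l==i);print('  minrect',cv2.minAreaRect(np.c_[xs,ys].astype(np.float32)))
# bowls: rim circles
for nm,(u,v),zr,d in(('L',(367,179),.088,.184),('M',(437,172),.080,.150),('S',(411,238),.074,.126)):
  c0=onz(t,u,v,zr);e=onz(t,u+1,v,zr);rp=d/2/np.linalg.norm(e-c0)
  g=cv2.GaussianBlur(cv2.cvtColor(im,cv2.COLOR_BGR2GRAY),(3,3),0).astype(float)
  # radial: brightest rim response around candidate centre
  best=max(((sum(g[int(round(v+dy+(rp-.8)*np.sin(a))),int(round(u+dx+(rp-.8)*np.cos(a)))] for a in np.linspace(0,6.28,90)),dx,dy) for dx in np.arange(-6,6.1,.5) for dy in np.arange(-6,6.1,.5)))
  p=onz(t,u+best[1],v+best[2],zr);print(nm,rp,best,p.round(4), 'side px',np.round(proj(s,p)))
# plate & turntable & jar
print('turntable',onz(t,397,200,.03),'jar lid',onz(t,322,98,.136),'plate',onz(t,232,193,.024))
big=cv2.resize(im[120:275,160:480],None,fx=2.5,fy=2.5,interpolation=cv2.INTER_CUBIC);cv2.imwrite('pics/crop1.png',big)
```

```text
{'o1': [17, 81, 164], 'o2': [17, 91, 179], 'g1': [17, 43, 183], 'g2': [17, 51, 154], 'gi': [16, 99, 185], 'plate': [15, 12, 171]}
sat [188, 166, 22, 21, 357] [198.5 176.5] [0.575 0.3   0.03 ]
  minrect ((198.5, 176.0), (20.0, 21.0), 90.0)
sat [260, 178, 22, 21, 366] [270.8 188.4] [0.544 0.115 0.03 ]
  minrect ((270.5, 188.0), (20.0, 21.0), 90.0)
sat [234, 216, 30, 25, 340] [248.5 227.8] [0.443 0.172 0.03 ]
  minrect ((248.5, 228.0), (30.927602767944336, 14.256759643554688), 30.068584442138672)
low [232, 149, 18, 18, 270] [240.4 157.4] [0.625 0.193 0.03 ]
low [187, 165, 24, 24, 449] [198.9 176.5] [0.575 0.299 0.03 ]
low [260, 177, 23, 24, 437] [270.8 188.3] [0.544 0.115 0.03 ]
low [198, 210, 19, 19, 281] [206.8 219.1] [0.466 0.277 0.03 ]
low [234, 215, 31, 27, 415] [248.8 227.9] [0.443 0.171 0.03 ]
L 37.76089750581723 (np.float64(13124.0), np.float64(-2.0), np.float64(-1.0)) [ 0.5592 -0.1134  0.088 ] side px [366. 214.]
M 30.214331731140117 (np.float64(12998.0), np.float64(-1.0), np.float64(-0.5)) [ 0.5765 -0.2915  0.08  ] side px [448. 248.]
S 25.775397090326983 (np.float64(13005.0), np.float64(-2.0), np.float64(0.0)) [ 0.4139 -0.2196  0.074 ] side px [370. 277.]
turntable [ 0.51272243 -0.20910666  0.03      ] jar lid [ 0.74050156 -0.00572496  0.136     ] plate [0.53319974 0.21442815 0.024     ]
```

View pics/crop1.png

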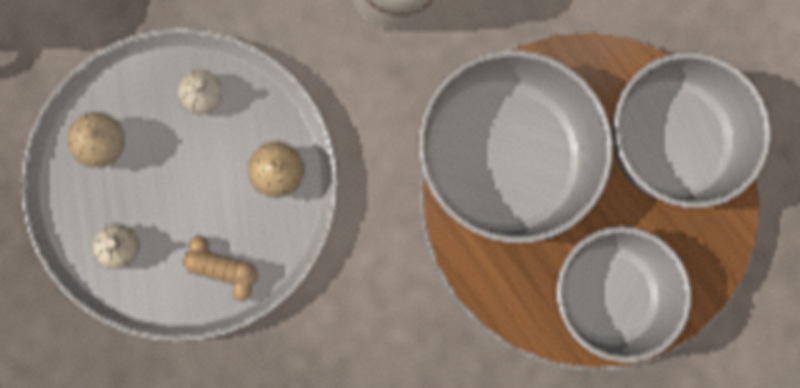

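```bash
cat >> h.py <<'E'
def plan(p,az,n,claw=None):
    """rows to TCP p with jaw azimuth az (deg, mod 180)"""
    st=env.read_state();q=st['orientation'];M=R.from_quat(q[[1,2,3,0]]).as_matrix()
    a=np.degrees(np.arctan2(M[1,1],M[0,1]));d=(az-a+90)%180-90
    D=np.array(p)-st['tool_pos'];yaw=-d/5/n;out=[]
    for i in range(n):
        Mi=M@R.from_euler('z',yaw*5*i,degrees=True).as_matrix()
        out.append((Mi.T@D/n/.05).round(2).tolist())
    print('az',a.round(1),'turn',d.round(1),'D',D.round(4),'tilt',M[:,2].round(3),'q7',st['joint_pos'][6].round(2),'t',st['time_s'])
    if abs(yaw)<.005: print('each',out[0],'x',n)
    else: print(out)
    print('yaw each',round(yaw,2))
E
python3 -c "
from h import *
plan((.575,.300,.14),0,18)"
```

```text
az 76.0 turn -76.0 D [ 0.4175 -0.3304 -0.0821] tilt [-0.    -0.001 -1.   ] q7 -0.06 t 0.25
[[-0.54, -0.24, 0.09], [-0.56, -0.2, 0.09], [-0.57, -0.16, 0.09], [-0.58, -0.12, 0.09], [-0.59, -0.08, 0.09], [-0.59, -0.03, 0.09], [-0.59, 0.01, 0.09], [-0.59, 0.05, 0.09], [-0.58, 0.1, 0.09], [-0.57, 0.14, 0.09], [-0.56, 0.18, 0.09], [-0.55, 0.22, 0.09], [-0.53, 0.26, 0.09], [-0.51, 0.3, 0.09], [-0.49, 0.34, 0.09], [-0.46, 0.37, 0.09], [-0.43, 0.4, 0.09], [-0.4, 0.44, 0.09]]
yaw each 0.84
```

Call:
apply_moves:
  offset:
    - [-0.54,-0.24,0.09]
    - [-0.56,-0.2,0.09]
    - [-0.57,-0.16,0.09]
    - [-0.58,-0.12,0.09]
    - [-0.59,-0.08,0.09]
    - [-0.59,-0.03,0.09]
    - [-0.59,0.01,0.09]
    - [-0.59,0.05,0.09]
    - [-0.58,0.1,0.09]
    - [-0.57,0.14,0.09]
  yaw: [0.84,0.84,0.84,0.84,0.84,0.84,0.84,0.84,0.84,0.84]
  claw: [80,80,80,80,80,80,80,80,80,80]
  squeeze: 12

```text
time_s: 1.25
tool_pos: [0.3957, 0.437, 0.1731]
orientation: [-0.002, 0.486, 0.874, 0.0]
wrist_force: [1.0, -0.1, 0.4]
opening: 0.08
```

```bash
python3 -c "
from h import *
plan((.575,.300,.14),0,10)"
```

```text
az 31.9 turn -31.9 D [ 0.1793 -0.137  -0.0331] tilt [-0.003  0.002 -1.   ] q7 -0.29 t 1.25
[[-0.42, 0.16, 0.06], [-0.41, 0.18, 0.06], [-0.4, 0.21, 0.06], [-0.39, 0.23, 0.06], [-0.38, 0.25, 0.06], [-0.36, 0.27, 0.06], [-0.35, 0.29, 0.06], [-0.33, 0.31, 0.06], [-0.31, 0.33, 0.06], [-0.29, 0.34, 0.06]]
yaw each 0.64
```

Good tracking.

Call:
apply_moves:
  offset:
    - [-0.42,0.16,0.06]
    - [-0.41,0.18,0.06]
    - [-0.4,0.21,0.06]
    - [-0.39,0.23,0.06]
    - [-0.38,0.25,0.06]
    - [-0.36,0.27,0.06]
    - [-0.35,0.29,0.06]
    - [-0.33,0.31,0.06]
    - [-0.31,0.33,0.06]
    - [-0.29,0.34,0.06]
  yaw: [0.64,0.64,0.64,0.64,0.64,0.64,0.64,0.64,0.64,0.64]
  claw: [80,80,80,80,80,80,80,80,80,80]

```text
time_s: 2.25
tool_pos: [0.5878, 0.2828, 0.1394]
orientation: [-0.002, 0.726, 0.688, -0.0]
wrist_force: [0.5, 0.6, -0.2]
opening: 0.08
```

```bash
python3 -c "
from h import *
w=cam('wrist','w2.png');w['fish']=1
for n,p in dict(o1=(.575,.3,.034),o2=(.544,.115,.034),g1=(.625,.193,.026),g2=(.466,.277,.026),gi=(.443,.172,.022)).items(): print(n,np.round(proj(w,p)))
plan((.575,.300,.018),0,6)"
```

```text
o1 [262. 192.]
o2 [246. 364.]
g1 [321. 296.]
g2 [149. 221.]
gi [149. 314.]
az -3.5 turn 3.5 D [-0.0162  0.0223 -0.1209] tilt [ 0.    -0.002 -1.   ] q7 -0.43 t 2.3
[[0.07, -0.06, 0.4], [0.07, -0.06, 0.4], [0.07, -0.06, 0.4], [0.07, -0.06, 0.4], [0.07, -0.06, 0.4], [0.07, -0.05, 0.4]]
yaw each -0.12
```

View pics/w2.png

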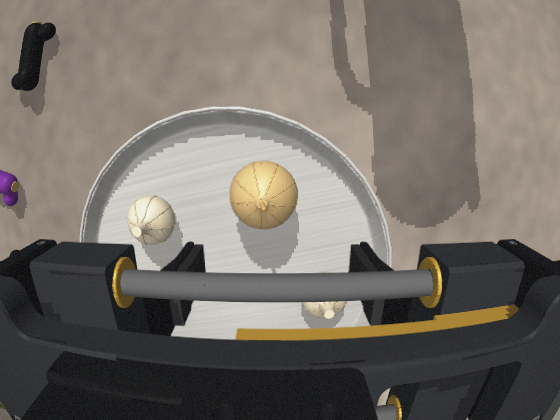

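The wrist view shows the onion at about (264,195) against the predicted (262,192), so the top-view estimate holds to about 2–3 mm. There is a small overshoot to correct before descending.

Call:
apply_moves:
  offset:
    - [0.33,-0.46,0.0]
    - [0,0,0.3]
    - [0,0,0.5]
    - [0,0,0]
  yaw: [-0.7,0,0,0]
  claw: [80,80,80,80]

```text
time_s: 2.7
tool_pos: [0.5715, 0.2935, 0.0967]
orientation: [0.001, 0.709, 0.705, -0.0]
wrist_force: [-0.5, -0.7, -0.7]
opening: 0.0799
```

```bash
python3 -c "
from h import *
w=cam('wrist');w['fish']=1
h=cv2.cvtColor(w['pixels'],cv2.COLOR_BGR2HSV)
m=cv2.morphologyEx(cv2.inRange(h,(12,70,90),(25,255,255)),cv2.MORPH_OPEN,np.ones((5,5)))
n,l,s,c=cv2.connectedComponentsWithStats(m)
for i in range(1,n):
  if s[i,4]>600: print(s[i],c[i],onz(w,*c[i],.034))
plan((.575,.300,.018),0,4)"
```

```text
[ 245  181   79   79 4830] [284.07784679 220.19627329] [0.57581423 0.29733279 0.034     ]
[ 236  306  278   35 3472] [379.5250576  327.04032258] [0.65903814 0.19941424 0.034     ]
az -0.4 turn 0.4 D [ 0.002   0.0062 -0.0809] tilt [ 0.003 -0.    -1.   ] q7 -0.41 t 2.75
[[0.03, 0.01, 0.4], [0.03, 0.01, 0.4], [0.03, 0.01, 0.4], [0.03, 0.01, 0.4]]
yaw each -0.02
```

Call:
apply_moves:
  offset:
    - [0.1,0.06,0.3]
    - [0,0,0.5]
    - [0,0,0.4]
    - [0,0,0.3]
    - [0,0,0.08]
    - [0,0,0]
    - [0,0,0]
    - [0,0,0]
    - [0,0,0]
    - [0,0,0]
  yaw: [0,0,0,0,0,0,0,0,0,0]
  claw: [80,80,80,80,80,80,52,52,52,52]
  squeeze: 12

```text
time_s: 3.75
tool_pos: [0.5821, 0.3042, 0.0228]
orientation: [0.002, 0.709, 0.705, 0.007]
wrist_force: [-0.2, -0.1, -0.9]
opening: 0.0568
```

Call:
apply_moves:
  offset:
    - [0,0,0]
    - [0,0,0]
    - [-0.06,-0.05,0.1]
    - [0,0,0]
    - [0,0,0]
    - [0,0,0]
    - [0,0,0]
    - [0,0,0]
  yaw: [0,0,0,0,0,0,0,0]
  claw: [70,70,70,70,52,52,52,52]
  squeeze: 15

```text
time_s: 4.55
tool_pos: [0.5806, 0.3009, 0.0183]
orientation: [0.003, 0.709, 0.705, 0.009]
wrist_force: [-0.3, 0.1, 0.5]
opening: 0.0564
```

Call:
apply_moves:
  offset:
    - [0,0,-0.2]
    - [0,0,-0.5]
    - [0,0,-0.7]
    - [0,0,-0.6]
    - [0,0,-0.4]
    - [0,0,-0.2]
    - [0,0,0]
  yaw: [0,0,0,0,0,0,0]
  claw: [52,52,52,52,52,52,52]

```text
time_s: 5.25
tool_pos: [0.5768, 0.2991, 0.1543]
orientation: [0.002, 0.71, 0.705, 0.007]
wrist_force: [-0.5, 0.8, -0.5]
opening: 0.0564
```

```bash
python3 -c "
from h import *
s=cam('side','s2.png');cv2.imwrite('pics/s2.png',cv2.resize(s['pixels'][60:320,150:520],None,fx=2,fy=2))
plan((.559,-.077,.145),0,10)"
```

```text
az -0.4 turn 0.4 D [-0.0174 -0.3759 -0.0083] tilt [ 0.011  0.006 -1.   ] q7 -0.43 t 5.3
[[-0.75, -0.03, 0.01], [-0.75, -0.03, 0.01], [-0.75, -0.03, 0.01], [-0.75, -0.03, 0.01], [-0.75, -0.03, 0.01], [-0.75, -0.03, 0.01], [-0.75, -0.03, 0.01], [-0.75, -0.03, 0.01], [-0.75, -0.03, 0.01], [-0.75, -0.03, 0.01]]
yaw each -0.01
```

View pics/s2.png

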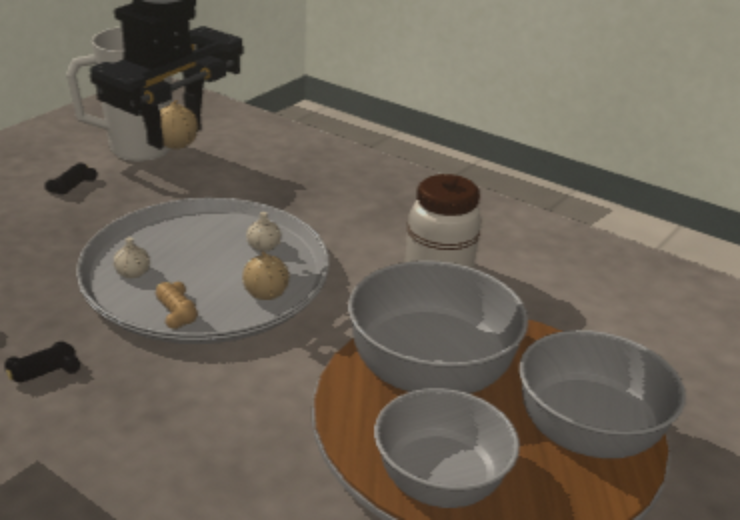

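The onion is held upright, and the side view shows the other items undisturbed. Next I carry it to the large bowl.

Call:
apply_moves:
  offset:
    - [-0.4,-0.03,0]
    - [-0.8,-0.03,0]
    - [-0.95,-0.03,0]
    - [-0.95,-0.03,0]
    - [-0.95,-0.03,0]
    - [-0.95,-0.03,0]
    - [-0.95,-0.03,0]
    - [-0.7,-0.03,0]
    - [-0.5,-0.03,0.05]
    - [-0.2,0,0]
  yaw: [0,0,0,0,0,0,0,0,0,0]
  claw: [52,52,52,52,52,52,52,52,52,52]

```text
time_s: 6.3
tool_pos: [0.5452, -0.09, 0.1335]
orientation: [-0.004, 0.71, 0.704, -0.006]
wrist_force: [-0.1, 0.5, -1.9]
opening: 0.0565
```

```bash
python3 -c "
from h import *
t=cam('top','t2.png');cv2.imwrite('pics/t2.png',cv2.resize(t['pixels'][60:290,160:500],None,fx=2.2,fy=2.2))
plan((.559,-.077,.135),0,3)"
```

```text
az -0.6 turn 0.6 D [0.0137 0.014  0.0013] tilt [-0.015 -0.003 -1.   ] q7 0.21 t 6.35
[[0.09, 0.09, -0.01], [0.09, 0.09, -0.01], [0.09, 0.09, -0.01]]
yaw each -0.04
```

Call:
apply_moves:
  offset:
    - [0.2,0.2,0]
    - [0.06,0.06,0]
    - [0,0,0]
    - [0,0,0.3]
    - [0,0,0.4]
    - [0,0,0.4]
    - [0,0,0.2]
    - [0,0,0]
  yaw: [0,0,0,0,0,0,0,0]
  claw: [52,52,52,52,52,52,52,52]

```text
time_s: 7.15
tool_pos: [0.5584, -0.0653, 0.0613]
orientation: [-0.007, 0.705, 0.709, -0.006]
wrist_force: [-0.3, -0.4, -1.0]
opening: 0.0562
```

```bash
python3 -c "
from h import *
plan((.559,-.077,.0425),0,4)"
```

```text
az 0.3 turn -0.3 D [ 0.0006 -0.0117 -0.0188] tilt [-0.018  0.    -1.   ] q7 0.23 t 7.15
[[-0.06, 0.0, 0.09], [-0.06, 0.0, 0.09], [-0.06, 0.0, 0.09], [-0.06, 0.0, 0.09]]
yaw each 0.02
```

Call:
apply_moves:
  offset:
    - [-0.24,0,0.0]
    - [0,0,0.1]
    - [0,0,0.08]
    - [0,0,0]
  yaw: [0,0,0,0]
  claw: [52,52,52,52]

```text
time_s: 7.55
tool_pos: [0.5596, -0.0786, 0.0532]
orientation: [-0.006, 0.705, 0.709, -0.006]
wrist_force: [0.4, 0.8, -1.0]
opening: 0.0564
```

```bash
python3 -c "
from h import *
plan((.559,-.077,.0425),0,2)"
```

```text
az 0.3 turn -0.3 D [-0.0006  0.0016 -0.0107] tilt [-0.016  0.    -1.   ] q7 0.26 t 7.55
[[0.02, -0.0, 0.11], [0.02, -0.0, 0.11]]
yaw each 0.03
```

Call:
apply_moves:
  offset:
    - [0.02,0,0.12]
    - [0,0,0.06]
    - [0,0,0.02]
    - [0,0,0]
  yaw: [0,0,0,0]
  claw: [52,52,52,52]

```text
time_s: 7.95
tool_pos: [0.56, -0.0773, 0.043]
orientation: [-0.005, 0.705, 0.709, -0.005]
wrist_force: [-0.5, 0.1, -0.7]
opening: 0.0564
```

Call:
apply_moves:
  offset:
    - [0,0,0.05]
    - [0,0,0.02]
    - [0,0,0]
  yaw: [0,0,0]
  claw: [52,52,52]

```text
time_s: 8.25
tool_pos: [0.5626, -0.0782, 0.0426]
orientation: [-0.003, 0.705, 0.709, -0.003]
wrist_force: [0.3, 0.8, -1.5]
opening: 0.0566
```

Call:
apply_moves:
  offset:
    - [0,0,0]
    - [0,0,0]
    - [0,0,0]
    - [0,0,-0.2]
    - [0,0,-0.5]
    - [0,0,-0.7]
    - [0,0,-0.5]
    - [0,0,-0.1]
  yaw: [0,0,0,0,0,0,0,0]
  claw: [67,67,67,67,67,67,67,67]

```text
time_s: 9.05
tool_pos: [0.5622, -0.0779, 0.1463]
orientation: [-0.004, 0.705, 0.709, -0.005]
wrist_force: [0.4, -0.2, -0.5]
opening: 0.0669
```

```bash
cat >> h.py <<'E'
def blob(n,lo,hi,z,amin,roi=None):
    c=cam(n);c['fish']=1 if n=='wrist' else 0
    h=cv2.cvtColor(c['pixels'],cv2.COLOR_BGR2HSV);m=cv2.morphologyEx(cv2.inRange(h,lo,hi),cv2.MORPH_OPEN,np.ones((3,3)))
    if roi: k=m*0;k[roi[1]:roi[3],roi[0]:roi[2]]=255;m&=k
    k,l,s,ce=cv2.connectedComponentsWithStats(m)
    for i in range(1,k):
        if s[i,4]>amin: print(n,s[i].tolist(),ce[i].round(),onz(c,*(s[i,:2]+s[i,2:4]/2-.5),z).round(4))
    return c
E
python3 -c "
from h import *
w=blob('wrist',(12,70,80),(25,255,255),.058,600)
cv2.imwrite('pics/w3.png',w['pixels'])
plan((.544,.115,.135),0,6)"
```

```text
wrist [230, 0, 62, 22, 1019] [260.   9.] [0.5467 0.0865 0.058 ]
wrist [96, 161, 129, 102, 4423] [150. 207.] [ 0.4619 -0.0751  0.058 ]
wrist [243, 185, 71, 71, 3829] [278. 220.] [ 0.5611 -0.0814  0.058 ]
wrist [209, 307, 299, 34, 3840] [364. 328.] [ 0.637  -0.1828  0.058 ]
az 0.3 turn -0.3 D [-0.0181  0.1929 -0.0109] tilt [-0.013 -0.    -1.   ] q7 0.21 t 9.1
[[0.64, -0.06, 0.04], [0.64, -0.06, 0.04], [0.64, -0.06, 0.04], [0.64, -0.06, 0.04], [0.64, -0.06, 0.04], [0.64, -0.06, 0.04]]
yaw each 0.01
```

View pics/w3.png

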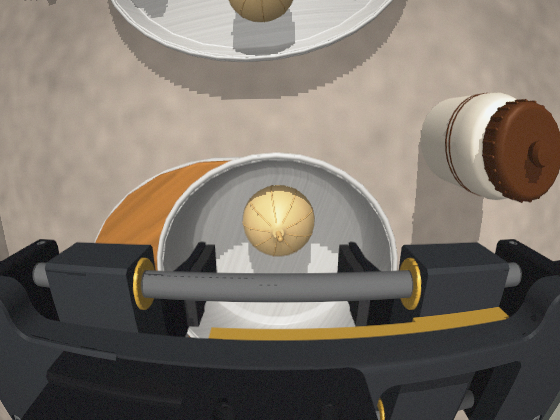

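Onion 1 stands upright in the large bowl at about (0.561,-0.081), seen at (278,220). Next is onion 2.

Call:
apply_moves:
  offset:
    - [0.3,-0.06,0]
    - [0.7,-0.06,0.04]
    - [0.8,-0.06,0.04]
    - [0.8,-0.06,0.04]
    - [0.6,-0.06,0.04]
    - [0.4,-0.06,0.04]
    - [0.1,0,0]
    - [0,0,0]
  yaw: [0,0,0,0,0,0,0,0]
  claw: [80,80,80,80,80,80,80,80]

```text
time_s: 9.9
tool_pos: [0.5377, 0.1107, 0.1277]
orientation: [-0.006, 0.706, 0.708, -0.01]
wrist_force: [0.1, -0.9, 1.2]
opening: 0.0801
```

```bash
python3 -c "
from h import *
w=blob('wrist',(12,70,80),(25,255,255),.034,1500)
plan((.544,.115,.1),0,3)"
```

```text
wrist [139, 95, 72, 90, 3040] [174. 139.] [0.4512 0.1726 0.034 ]
wrist [255, 174, 70, 70, 3838] [289. 209.] [0.5449 0.115  0.034 ]
wrist [235, 305, 281, 36, 3513] [379. 327.] [0.6298 0.0017 0.034 ]
az 0.0 turn -0.0 D [ 0.0064  0.0049 -0.0276] tilt [-0.023 -0.005 -1.   ] q7 -0.17 t 9.95
each [0.03, 0.05, 0.18] x 3
yaw each 0.0
```

Call:
apply_moves:
  offset:
    - [0.1,0.15,0.2]
    - [0,0.02,0.6]
    - [0,0.01,0.6]
    - [0,0,0.4]
    - [0,0,0.2]
    - [0,0,0]
  yaw: [0,0,0,0,0,0]
  claw: [80,80,80,80,80,80]

```text
time_s: 10.55
tool_pos: [0.5495, 0.1058, 0.0222]
orientation: [-0.004, 0.711, 0.703, -0.009]
wrist_force: [0.3, -0.3, 0.6]
opening: 0.08
```

```bash
python3 -c "
from h import *
plan((.5445,.115,.0175),0,1)"
```

```text
az -0.7 turn 0.7 D [-0.005   0.0092 -0.0047] tilt [-0.019 -0.007 -1.   ] q7 -0.11 t 10.55
[[0.18, -0.1, 0.1]]
yaw each -0.14
```

Call:
apply_moves:
  offset:
    - [0.18,-0.1,0.1]
    - [0.03,0,0]
    - [0,0,0]
    - [0,0,0]
    - [0,0,0]
    - [0,0,0]
  yaw: [-0.14,0,0,0,0,0]
  claw: [80,80,52,52,52,52]

```text
time_s: 11.15
tool_pos: [0.5474, 0.1175, 0.0205]
orientation: [-0.003, 0.707, 0.707, -0.006]
wrist_force: [0.2, 0.3, -1.0]
opening: 0.0569
```

Call:
apply_moves:
  offset:
    - [0,0,-0.2]
    - [0,0,-0.5]
    - [0,0,-0.7]
    - [0,0,-0.6]
    - [0,0,-0.4]
    - [0,0,-0.2]
    - [0,0,0]
  yaw: [0,0,0,0,0,0,0]
  claw: [52,52,52,52,52,52,52]

```text
time_s: 11.85
tool_pos: [0.5487, 0.117, 0.1584]
orientation: [-0.002, 0.708, 0.706, -0.006]
wrist_force: [0.3, 1.2, -0.6]
opening: 0.0564
```

```bash
python3 -c "
from h import *
plan((.561,-.145,.145),0,8)"
```

```text
az -0.1 turn 0.1 D [ 0.0123 -0.262  -0.0134] tilt [-0.012 -0.005 -1.   ] q7 -0.19 t 11.85
each [-0.65, 0.03, 0.04] x 8
yaw each -0.0
```

Call:
apply_moves:
  offset:
    - [-0.4,0.03,0]
    - [-0.8,0.03,0]
    - [-0.9,0.03,0]
    - [-0.9,0.03,0]
    - [-0.8,0.03,0]
    - [-0.6,0.03,0]
    - [-0.4,0.03,0]
    - [-0.2,0,0]
    - [0,0,0]
  yaw: [0,0,0,0,0,0,0,0,0]
  claw: [52,52,52,52,52,52,52,52,52]

```text
time_s: 12.75
tool_pos: [0.5533, -0.14, 0.1493]
orientation: [-0.007, 0.706, 0.708, -0.012]
wrist_force: [-0.7, 0.2, -1.9]
opening: 0.0565
```

```bash
python3 -c "
from h import *
plan((.561,-.145,.13),0,1)"
```

```text
az 0.1 turn -0.1 D [ 0.0077 -0.005  -0.0193] tilt [-0.027 -0.007 -1.   ] q7 0.32 t 12.75
[[-0.1, 0.16, 0.38]]
yaw each 0.03
```

Call:
apply_moves:
  offset:
    - [-0.1,0.15,0.2]
    - [0,0.02,0.4]
    - [0,0.01,0.4]
    - [0,0.01,0.4]
    - [0,0.01,0.2]
    - [0,0,0]
  yaw: [0,0,0,0,0,0]
  claw: [52,52,52,52,52,52]

```text
time_s: 13.35
tool_pos: [0.5615, -0.1342, 0.0636]
orientation: [-0.011, 0.702, 0.712, -0.011]
wrist_force: [-0.4, 0.7, -1.5]
opening: 0.0566
```

```bash
python3 -c "
from h import *
plan((.561,-.145,.0445),0,1)"
```

```text
az 0.8 turn -0.8 D [-0.0005 -0.0108 -0.0191] tilt [-0.03 -0.   -1.  ] q7 0.37 t 13.35
[[-0.22, -0.0, 0.38]]
yaw each 0.15
```

Call:
apply_moves:
  offset:
    - [-0.26,0,0]
    - [-0.03,0,0.1]
    - [0,0,0.16]
    - [0,0,0.1]
    - [0,0,0]
  yaw: [0.15,0,0,0,0]
  claw: [52,52,52,52,52]

```text
time_s: 13.85
tool_pos: [0.5632, -0.1493, 0.0467]
orientation: [-0.009, 0.707, 0.707, -0.009]
wrist_force: [-1.1, -0.2, -0.5]
opening: 0.0565
```

```bash
python3 -c "
from h import *
plan((.561,-.145,.0445),0,1)"
```

```text
az 0.0 turn -0.0 D [-0.0022  0.0043 -0.0022] tilt [-0.026 -0.    -1.   ] q7 0.4 t 13.85
each [0.09, -0.04, 0.05] x 1
yaw each 0.0
```

Call:
apply_moves:
  offset:
    - [0.04,-0.04,0.05]
    - [0,0,0.04]
    - [0,0,0.03]
    - [0,0,0]
  yaw: [0,0,0,0]
  claw: [52,52,52,52]

```text
time_s: 14.25
tool_pos: [0.5631, -0.1486, 0.045]
orientation: [-0.007, 0.707, 0.707, -0.008]
wrist_force: [0.4, 0.6, -1.6]
opening: 0.0564
```

Call:
apply_moves:
  offset:
    - [0,0,0.06]
    - [0,0,0.06]
    - [0,0,0]
  yaw: [0,0,0]
  claw: [52,52,52]

```text
time_s: 14.55
tool_pos: [0.5657, -0.1499, 0.0447]
orientation: [-0.005, 0.707, 0.707, -0.006]
wrist_force: [-0.2, -0.6, -1.0]
opening: 0.0567
```

Call:
apply_moves:
  offset:
    - [0,0,0]
    - [0,0,0]
    - [0,0,0]
    - [0,0,-0.2]
    - [0,0,-0.5]
    - [0,0,-0.7]
    - [0,0,-0.5]
    - [0,0,-0.1]
  yaw: [0,0,0,0,0,0,0,0]
  claw: [66,66,66,66,66,66,66,66]

```text
time_s: 15.35
tool_pos: [0.5651, -0.1484, 0.1465]
orientation: [-0.007, 0.707, 0.707, -0.008]
wrist_force: [0.3, 0.3, -0.1]
opening: 0.0659
```

```bash
python3 -c "
from h import *
w=blob('wrist',(12,70,80),(25,255,255),.058,1000)
cv2.imwrite('pics/w4.png',w['pixels'])
plan((.625,.193,.135),90,14)"
```

```text
wrist [76, 87, 114, 180, 7946] [128. 172.] [ 0.4404 -0.1148  0.058 ]
wrist [247, 98, 75, 74, 4127] [284. 135.] [ 0.5677 -0.0838  0.058 ]
wrist [245, 186, 71, 71, 3722] [280. 221.] [ 0.5647 -0.1528  0.058 ]
wrist [187, 301, 321, 40, 5389] [330. 324.] [ 0.6273 -0.2495  0.058 ]
az -0.0 turn -90.0 D [ 0.0601  0.3414 -0.011 ] tilt [-0.022 -0.    -1.   ] q7 0.35 t 15.4
[[0.49, 0.09, 0.01], [0.49, 0.03, 0.01], [0.49, -0.02, 0.01], [0.49, -0.08, 0.01], [0.48, -0.13, 0.01], [0.46, -0.19, 0.01], [0.43, -0.24, 0.01], [0.41, -0.28, 0.01], [0.37, -0.33, 0.01], [0.33, -0.37, 0.01], [0.29, -0.4, 0.01], [0.24, -0.43, 0.01], [0.19, -0.46, 0.01], [0.14, -0.47, 0.01]]
yaw each 1.29
```

View pics/w4.png

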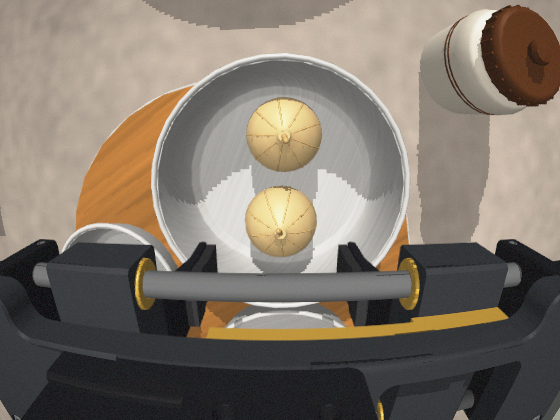

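Both onions stand side by side in the large bowl with about a 10 mm gap, seen at (284,135) and (280,221). Next is the garlic, at jaw azimuth 45° to stay clear of the plate rim.

```bash
python3 -c "
from h import *
plan((.625,.193,.135),45,10)"
```

```text
az -0.0 turn 45.0 D [ 0.0601  0.3414 -0.011 ] tilt [-0.022 -0.    -1.   ] q7 0.35 t 15.4
[[0.68, 0.12, 0.02], [0.67, 0.17, 0.02], [0.66, 0.23, 0.02], [0.64, 0.28, 0.02], [0.61, 0.33, 0.02], [0.58, 0.37, 0.02], [0.55, 0.42, 0.02], [0.52, 0.46, 0.02], [0.48, 0.5, 0.02], [0.44, 0.54, 0.02]]
yaw each -0.9
```

Call:
apply_moves:
  offset:
    - [0.5,0.05,0]
    - [0.7,0.12,0]
    - [0.75,0.2,0]
    - [0.75,0.28,0]
    - [0.7,0.33,0]
    - [0.6,0.37,0]
    - [0.55,0.42,0]
    - [0.5,0.46,0]
    - [0.35,0.4,0]
    - [0.15,0.2,0]
  yaw: [-0.9,-0.9,-0.9,-0.9,-0.9,-0.9,-0.9,-0.9,-0.9,-0.9]
  claw: [64,64,64,64,64,64,64,64,64,64]

```text
time_s: 16.4
tool_pos: [0.596, 0.1903, 0.1296]
orientation: [-0.02, 0.36, 0.933, -0.008]
wrist_force: [0.5, -0.2, -0.6]
opening: 0.0642
```

```bash
python3 -c "
from h import *
w=blob('wrist',(12,22,110),(40,255,255),.03,600)
cv2.imwrite('pics/w5.png',w['pixels'])
plan((.625,.193,.10),45,2)"
```

```text
wrist [0, 0, 153, 255, 23677] [ 52. 118.] [0.4031 0.1045 0.03  ]
wrist [367, 0, 193, 242, 20264] [471. 100.] [0.6385 0.3689 0.03  ]
wrist [229, 9, 56, 49, 2050] [257.  34.] [0.4679 0.2788 0.03  ]
wrist [110, 75, 88, 55, 2526] [153. 101.] [0.4487 0.1766 0.03  ]
wrist [480, 74, 58, 67, 1273] [507. 105.] [0.6607 0.4217 0.03  ]
wrist [512, 181, 48, 80, 1929] [544. 227.] [0.7777 0.3861 0.03  ]
wrist [282, 214, 54, 53, 2202] [308. 240.] [0.6265 0.1938 0.03  ]
wrist [190, 301, 296, 39, 5745] [319. 325.] [0.7069 0.1623 0.03  ]
az 48.1 turn -3.1 D [ 0.0295  0.0003 -0.0291] tilt [-0.044  0.    -0.999] q7 0.59 t 16.45
[[-0.23, 0.21, 0.28], [-0.22, 0.21, 0.28]]
yaw each 0.31
```

View pics/w5.png

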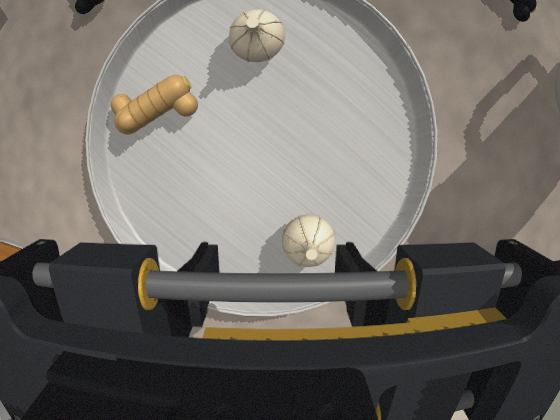

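Call:
apply_moves:
  offset:
    - [-0.2,0.2,0.1]
    - [-0.2,0.25,0.2]
    - [-0.05,0.05,0.2]
    - [0,0,0.2]
    - [0,0,0]
  yaw: [0.4,0.2,0,0,0]
  claw: [64,64,64,64,64]

```text
time_s: 16.95
tool_pos: [0.6219, 0.198, 0.0845]
orientation: [-0.025, 0.38, 0.924, -0.012]
wrist_force: [0.1, -0.2, 0.3]
opening: 0.0642
```

```bash
python3 -c "
from h import *
plan((.6265,.194,.031),45,2)
w=blob('wrist',(12,22,110),(40,255,255),.03,800,(150,120,400,300))"
```

```text
az 45.3 turn -0.3 D [ 0.0046 -0.004  -0.0535] tilt [-0.055 -0.003 -0.998] q7 0.57 t 16.95
[[-0.08, 0.03, 0.53], [-0.08, 0.03, 0.53]]
yaw each 0.03
wrist [251, 210, 64, 63, 3133] [282. 241.] [0.6267 0.1943 0.03  ]
```

Call:
apply_moves:
  offset:
    - [-0.08,0.03,0.2]
    - [-0.06,0.02,0.4]
    - [-0.04,0.02,0.4]
    - [0,0,0.25]
    - [0,0,0.08]
    - [0,0,0]
  yaw: [0,0,0,0,0,0]
  claw: [64,64,64,64,64,64]

```text
time_s: 17.6
tool_pos: [0.6287, 0.1928, 0.0178]
orientation: [-0.023, 0.381, 0.924, -0.01]
wrist_force: [-0.1, 0.3, 0.3]
opening: 0.0636
```

```bash
python3 -c "
from h import *
plan((.6265,.194,.0135),45,1)"
```

```text
az 45.2 turn -0.2 D [-0.0022  0.0012 -0.0043] tilt [-0.05  -0.    -0.999] q7 0.6 t 17.6
[[0.04, -0.01, 0.09]]
yaw each 0.05
```

Call:
apply_moves:
  offset:
    - [0.05,-0.02,0.1]
    - [0,0,0.03]
    - [0,0,0]
    - [0,0,0]
    - [0,0,0]
    - [0,0,0]
  yaw: [0,0,0,0,0,0]
  claw: [64,64,42,42,42,42]

```text
time_s: 18.2
tool_pos: [0.6275, 0.195, 0.0142]
orientation: [-0.021, 0.381, 0.924, -0.008]
wrist_force: [-0.4, 0.9, -1.2]
opening: 0.0449
```

Call:
apply_moves:
  offset:
    - [0,0,-0.2]
    - [0,0,-0.5]
    - [0,0,-0.7]
    - [0,0,-0.7]
    - [0,0,-0.4]
    - [0,0,-0.2]
    - [0,0,0]
  yaw: [0,0,0,0,0,0,0]
  claw: [42,42,42,42,42,42,42]

```text
time_s: 18.9
tool_pos: [0.6337, 0.1941, 0.1569]
orientation: [-0.021, 0.381, 0.924, -0.008]
wrist_force: [0.3, 0.5, -0.6]
opening: 0.0453
```

```bash
python3 -c "
from h import *
plan((.594,-.309,.155),45,12)"
```

```text
az 45.2 turn -0.2 D [-0.0397 -0.5031 -0.0019] tilt [-0.046  0.001 -0.999] q7 0.57 t 18.9
each [-0.54, -0.64, 0.0] x 12
yaw each 0.0
```

Call:
apply_moves:
  offset:
    - [-0.3,-0.35,0]
    - [-0.55,-0.65,0]
    - [-0.6,-0.72,0]
    - [-0.6,-0.72,0]
    - [-0.6,-0.72,0]
    - [-0.6,-0.72,0]
    - [-0.6,-0.72,0]
    - [-0.6,-0.72,0]
    - [-0.6,-0.72,0]
    - [-0.55,-0.65,0]
  yaw: [0,0,0,0,0,0,0,0,0,0]
  claw: [42,42,42,42,42,42,42,42,42,42]

```text
time_s: 19.9
tool_pos: [0.592, -0.2427, 0.1427]
orientation: [-0.031, 0.372, 0.928, -0.009]
wrist_force: [1.5, -0.7, -0.3]
opening: 0.0456
```

```bash
python3 -c "
from h import *
plan((.594,-.309,.135),45,3)"
```

```text
az 46.4 turn -1.4 D [ 0.002  -0.0663 -0.0077] tilt [-0.064  0.007 -0.998] q7 1.3 t 19.9
[[-0.32, -0.31, 0.05], [-0.32, -0.31, 0.05], [-0.32, -0.3, 0.05]]
yaw each 0.09
```

Call:
apply_moves:
  offset:
    - [-0.35,-0.35,0]
    - [-0.2,-0.2,0]
    - [-0.05,-0.05,0]
    - [0,0,0]
  yaw: [0.2,0.1,0,0]
  claw: [42,42,42,42]

```text
time_s: 20.3
tool_pos: [0.5865, -0.2941, 0.1375]
orientation: [-0.035, 0.39, 0.92, -0.011]
wrist_force: [0.5, -0.3, -0.2]
opening: 0.0452
```

```bash
python3 -c "
from h import *
plan((.594,-.309,.055),45,1)
w=cam('wrist');cv2.imwrite('pics/w6.png',w['pixels'])"
```

```text
az 44.2 turn 0.8 D [ 0.0075 -0.0149 -0.0825] tilt [-0.073  0.006 -0.997] q7 1.34 t 20.3
[[-0.41, -0.02, 1.63]]
yaw each -0.16
```

View pics/w6.png

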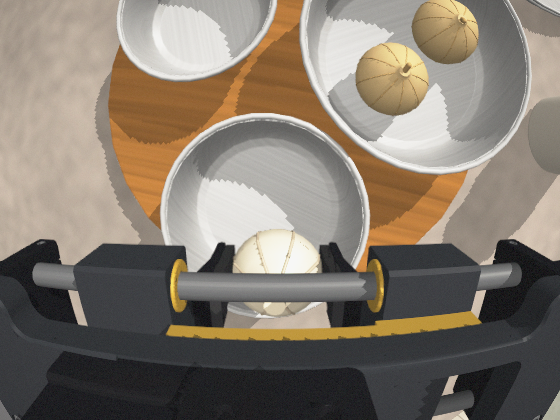

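The wrist view shows the garlic held over the medium bowl, with the rim spanning (161..370) and its top at row 113. The onions are unmoved. I'll check the bowl centre from the rim.

```bash
python3 -c "
from h import *
w=cam('wrist');w['fish']=1
pts=np.array([onz(w,u,v,.08)[:2] for u,v in((161,215),(265,113),(370,210),(190,152),(340,147))])
A=np.c_[2*pts,np.ones(5)];s=np.linalg.lstsq(A,(pts**2).sum(1),rcond=None)[0];print(s[:2],np.sqrt(s[2]+s[:2]@s[:2]))"
```

```text
[ 0.5732235  -0.29833851] 0.07689413592247915
```

Call:
apply_moves:
  offset:
    - [-0.3,0,0]
    - [-0.1,0,0.2]
    - [-0.02,0,0.4]
    - [0,0,0.4]
    - [0,0,0.3]
    - [0,0,0]
  yaw: [-0.16,0,0,0,0,0]
  claw: [42,42,42,42,42,42]

```text
time_s: 21.0
tool_pos: [0.6015, -0.2949, 0.0678]
orientation: [-0.035, 0.375, 0.926, -0.008]
wrist_force: [-0.7, 0.5, -0.6]
opening: 0.0455
```

```bash
python3 -c "
from h import *
plan((.594,-.309,.0385),45,1)"
```

```text
az 45.9 turn -0.9 D [-0.0075 -0.0141 -0.0293] tilt [-0.071  0.013 -0.997] q7 1.39 t 21.0
[[-0.12, -0.28, 0.59]]
yaw each 0.19
```

Call:
apply_moves:
  offset:
    - [-0.1,-0.3,0]
    - [-0.03,-0.08,0.1]
    - [0,0,0.15]
    - [0,0,0.15]
    - [0,0,0]
  yaw: [0.19,0,0,0,0]
  claw: [42,42,42,42,42]

```text
time_s: 21.5
tool_pos: [0.5916, -0.3148, 0.0489]
orientation: [-0.034, 0.384, 0.923, -0.008]
wrist_force: [0.1, 0.7, -1.2]
opening: 0.0457
```

```bash
python3 -c "
from h import *
plan((.593,-.3125,.0385),45,1)"
```

```text
az 44.9 turn 0.1 D [ 0.0014  0.0023 -0.0104] tilt [-0.068  0.011 -0.998] q7 1.41 t 21.5
[[0.0, 0.06, 0.21]]
yaw each -0.02
```

Call:
apply_moves:
  offset:
    - [0,0.05,0.12]
    - [0,0.02,0.08]
    - [0,0.01,0.05]
    - [0,0,0]
  yaw: [0,0,0,0]
  claw: [42,42,42,42]

```text
time_s: 21.9
tool_pos: [0.5953, -0.3114, 0.0383]
orientation: [-0.032, 0.383, 0.923, -0.007]
wrist_force: [0.5, -0.3, -0.4]
opening: 0.0454
```

Call:
apply_moves:
  offset:
    - [0,-0.02,0.06]
    - [0,0,0.04]
    - [0,0,0]
  yaw: [0,0,0]
  claw: [42,42,42]

```text
time_s: 22.2
tool_pos: [0.5962, -0.3111, 0.0383]
orientation: [-0.031, 0.383, 0.923, -0.006]
wrist_force: [0.3, 0.4, -1.6]
opening: 0.0458
```

Call:
apply_moves:
  offset:
    - [0,0,0]
    - [0,0,0]
    - [0,0,0]
    - [0,0,-0.2]
    - [0,0,-0.4]
    - [0,0,-0.6]
    - [0,0,-0.5]
    - [0,0,-0.2]
  yaw: [0,0,0,0,0,0,0,0]
  claw: [51,51,51,51,51,51,51,51]

```text
time_s: 23.0
tool_pos: [0.6008, -0.3114, 0.1339]
orientation: [-0.034, 0.383, 0.923, -0.006]
wrist_force: [0.1, 0.1, -0.3]
opening: 0.0508
```

```bash
python3 -c "
from h import *
w=blob('wrist',(14,30,110),(40,255,255),.052,800,(150,120,400,300))
cv2.imwrite('pics/w7.png',w['pixels'])
plan((.5,.23,.155),45,15)"
```

```text
wrist [150, 120, 34, 125, 1889] [159. 174.] [ 0.5101 -0.3531  0.052 ]
wrist [352, 120, 48, 152, 3940] [381. 190.] [ 0.6357 -0.2421  0.052 ]
wrist [249, 195, 58, 57, 1294] [271. 231.] [ 0.597  -0.3128  0.052 ]
az 45.0 turn -0.0 D [-0.1013  0.5417  0.0201] tilt [-0.066  0.014 -0.998] q7 1.39 t 23.05
each [0.61, 0.41, -0.01] x 15
yaw each 0.0
```

View pics/w7.png

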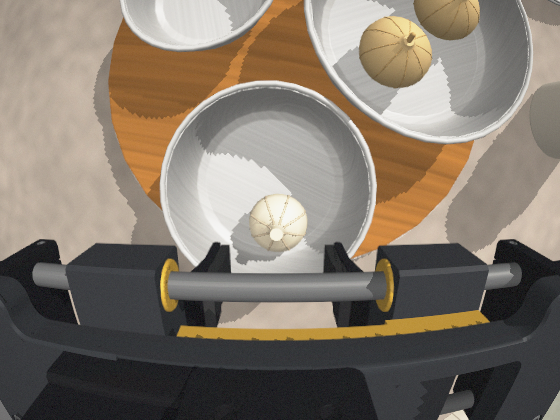

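Garlic 1 stands in the medium bowl, seen at (278,222). I'll return to garlic 2 more slowly to limit the tilt drift.

Call:
apply_moves:
  offset:
    - [0.2,0.15,-0.2]
    - [0.4,0.25,-0.2]
    - [0.51,0.32,-0.05]
    - [0.51,0.32,0]
    - [0.51,0.32,0]
    - [0.51,0.32,0]
    - [0.51,0.32,0]
    - [0.51,0.32,0]
    - [0.51,0.32,0]
    - [0.51,0.32,0]
  yaw: [0,0,0,0,0,0,0,0,0,0]
  claw: [64,64,64,64,64,64,64,64,64,64]

```text
time_s: 24.05
tool_pos: [0.533, -0.0276, 0.1604]
orientation: [-0.04, 0.384, 0.922, -0.008]
wrist_force: [0.5, 0.5, 0.4]
opening: 0.0639
```

```bash
python3 -c "
from h import *
plan((.467,.278,.14),45,10)"
```

```text
az 44.9 turn 0.1 D [-0.066   0.3056 -0.0204] tilt [-0.08   0.016 -0.997] q7 0.87 t 24.05
each [0.52, 0.34, 0.06] x 10
yaw each -0.0
```

Call:
apply_moves:
  offset:
    - [0.55,0.36,0]
    - [0.6,0.4,0]
    - [0.6,0.4,0]
    - [0.6,0.4,0]
    - [0.6,0.4,0]
    - [0.6,0.4,0]
    - [0.5,0.34,0]
    - [0.3,0.2,0]
    - [0.1,0.05,0]
    - [0,0,0]
  yaw: [0,0,0,0,0,0,0,0,0,0]
  claw: [64,64,64,64,64,64,64,64,64,64]

```text
time_s: 25.05
tool_pos: [0.4624, 0.2554, 0.1636]
orientation: [-0.047, 0.376, 0.925, -0.012]
wrist_force: [0.4, -0.8, -0.3]
opening: 0.0637
```

```bash
python3 -c "
from h import *
w=blob('wrist',(12,22,110),(40,255,255),.03,800,(120,100,420,300))
plan((.467,.278,.08),45,3);print(env.read_state()['joint_pos'].round(3))"
```

```text
wrist [120, 100, 300, 145, 17380] [241. 144.] [0.4229 0.2722 0.03  ]
wrist [283, 177, 49, 49, 1743] [306. 202.] [0.4667 0.2786 0.03  ]
wrist [214, 233, 44, 36, 1116] [236. 251.] [0.4543 0.1945 0.03  ]
az 45.9 turn -0.9 D [ 0.0043  0.0232 -0.0836] tilt [-0.095  0.013 -0.995] q7 0.33 t 25.1
[[0.04, 0.16, 0.55], [0.04, 0.16, 0.55], [0.05, 0.16, 0.55]]
yaw each 0.06
[-0.706  0.161  0.214  1.774 -0.095  1.289  0.334]
```

Call:
apply_moves:
  offset:
    - [0.02,0.25,0.2]
    - [0.02,0.25,0.4]
    - [0,0.03,0.5]
    - [0,0.03,0.5]
    - [0,0,0.4]
    - [0,0,0.2]
    - [0,0,0]
  yaw: [0.1,0.08,0,0,0,0,0]
  claw: [64,64,64,64,64,64,64]

```text
time_s: 25.8
tool_pos: [0.4755, 0.266, 0.0496]
orientation: [-0.044, 0.391, 0.919, -0.013]
wrist_force: [-0.5, 0.2, -0.2]
opening: 0.0636
```

```bash
python3 -c "
from h import *
w=blob('wrist',(12,22,110),(40,255,255),.03,800,(120,100,420,300))
plan((.467,.2785,.015),45,1);print(env.read_state()['joint_pos'].round(3))"
```

```text
wrist [120, 100, 300, 89, 8757] [242. 120.] [0.427  0.3071 0.03  ]
wrist [248, 188, 77, 77, 4383] [285. 227.] [0.4672 0.2793 0.03  ]
az 44.0 turn 1.0 D [-0.0091  0.0124 -0.0354] tilt [-0.091  0.01  -0.996] q7 0.33 t 25.85
[[0.25, 0.08, 0.72]]
yaw each -0.21
[-0.7    0.308  0.207  1.843 -0.131  1.075  0.332]
```

Call:
apply_moves:
  offset:
    - [0.26,0.06,0.1]
    - [0.03,0.02,0.25]
    - [0,0,0.25]
    - [0,0,0.12]
    - [0,0,0]
  yaw: [-0.2,0,0,0,0]
  claw: [64,64,64,64,64]

```text
time_s: 26.35
tool_pos: [0.467, 0.2822, 0.0157]
orientation: [-0.042, 0.383, 0.923, -0.01]
wrist_force: [-0.1, 0.0, 0.3]
opening: 0.0642
```

```bash
python3 -c "
from h import *
plan((.467,.2785,.0145),45,1)"
```

```text
az 45.1 turn -0.1 D [ 0.     -0.0037 -0.0012] tilt [-0.086  0.014 -0.996] q7 0.33 t 26.35
[[-0.05, -0.05, 0.02]]
yaw each 0.01
```

Call:
apply_moves:
  offset:
    - [-0.05,-0.05,0.02]
    - [0,0,0]
    - [0,0,0]
    - [0,0,0]
    - [0,0,0]
    - [0,0,-0.2]
    - [0,0,-0.5]
    - [0,0,-0.7]
    - [0,0,-0.6]
    - [0,0,-0.4]
  yaw: [0,0,0,0,0,0,0,0,0,0]
  claw: [64,42,42,42,42,42,42,42,42,42]

```text
time_s: 27.35
tool_pos: [0.476, 0.2748, 0.1379]
orientation: [-0.044, 0.383, 0.923, -0.013]
wrist_force: [-0.1, -0.4, -0.8]
opening: 0.0454
```

```bash
python3 -c "
from h import *
plan((.56,-.276,.16),45,18)"
```

```text
az 45.0 turn 0.0 D [ 0.084  -0.5508  0.0221] tilt [-0.091  0.01  -0.996] q7 0.31 t 27.35
each [-0.5, -0.37, -0.04] x 18
yaw each -0.0
```

Call:
apply_moves:
  offset:
    - [-0.2,-0.15,-0.2]
    - [-0.4,-0.3,-0.2]
    - [-0.6,-0.45,-0.1]
    - [-0.65,-0.48,-0.05]
    - [-0.65,-0.48,-0.05]
    - [-0.65,-0.48,-0.05]
    - [-0.65,-0.48,-0.05]
    - [-0.65,-0.48,-0.05]
    - [-0.65,-0.48,-0.05]
    - [-0.65,-0.48,-0.05]
  yaw: [0,0,0,0,0,0,0,0,0,0]
  claw: [42,42,42,42,42,42,42,42,42,42]

```text
time_s: 28.35
tool_pos: [0.5321, -0.0932, 0.1768]
orientation: [-0.043, 0.379, 0.924, -0.009]
wrist_force: [-0.2, -0.6, -0.8]
opening: 0.0452
```

```bash
python3 -c "
from h import *
plan((.559,-.278,.16),45,8)"
```

```text
az 45.5 turn -0.5 D [ 0.0269 -0.1848 -0.0168] tilt [-0.086  0.015 -0.996] q7 1.0 t 28.35
[[-0.37, -0.28, 0.03], [-0.38, -0.28, 0.03], [-0.38, -0.28, 0.03], [-0.38, -0.28, 0.03], [-0.38, -0.28, 0.03], [-0.38, -0.28, 0.03], [-0.38, -0.28, 0.03], [-0.38, -0.28, 0.03]]
yaw each 0.01
```

Call:
apply_moves:
  offset:
    - [-0.5,-0.37,0]
    - [-0.5,-0.37,0]
    - [-0.5,-0.37,0]
    - [-0.5,-0.37,0]
    - [-0.3,-0.25,0]
    - [-0.1,-0.1,0]
    - [0,0,0]
  yaw: [0,0,0,0,0.1,0,0]
  claw: [42,42,42,42,42,42,42]

```text
time_s: 29.05
tool_pos: [0.544, -0.2633, 0.1721]
orientation: [-0.045, 0.391, 0.919, -0.012]
wrist_force: [-0.9, 1.1, -0.6]
opening: 0.0453
```

```bash
python3 -c "
from h import *
plan((.559,-.278,.0665),45,1)"
```

```text
az 44.0 turn 1.0 D [ 0.015  -0.0147 -0.1056] tilt [-0.092  0.013 -0.996] q7 1.3 t 29.05
[[-0.57, 0.13, 2.07]]
yaw each -0.2
```

Call:
apply_moves:
  offset:
    - [-0.3,0,0.2]
    - [-0.2,0.03,0.4]
    - [0,0.03,0.5]
    - [0,0.03,0.5]
    - [0,0,0.3]
    - [0,0,0]
  yaw: [-0.2,0,0,0,0,0]
  claw: [42,42,42,42,42,42]

```text
time_s: 29.65
tool_pos: [0.5572, -0.2687, 0.0734]
orientation: [-0.045, 0.379, 0.924, -0.008]
wrist_force: [-0.2, 0.4, -0.2]
opening: 0.0452
```

```bash
python3 -c "
from h import *
plan((.559,-.278,.0385),45,1)"
```

```text
az 45.6 turn -0.6 D [ 0.0018 -0.0093 -0.0349] tilt [-0.09   0.019 -0.996] q7 1.37 t 29.65
[[-0.21, -0.07, 0.69]]
yaw each 0.11
```

Call:
apply_moves:
  offset:
    - [-0.18,-0.06,0.1]
    - [-0.03,-0.02,0.2]
    - [0,0,0.2]
    - [0,0,0.1]
    - [0,0,0]
  yaw: [0.1,0,0,0,0]
  claw: [42,42,42,42,42]

```text
time_s: 30.15
tool_pos: [0.5617, -0.2792, 0.0437]
orientation: [-0.043, 0.382, 0.923, -0.008]
wrist_force: [0.1, -0.4, -0.5]
opening: 0.0452
```

```bash
python3 -c "
from h import *
plan((.559,-.278,.0385),45,1)"
```

```text
az 45.1 turn -0.1 D [-0.0027  0.0012 -0.0052] tilt [-0.085  0.017 -0.996] q7 1.39 t 30.15
[[0.05, -0.02, 0.11]]
yaw each 0.02
```

Call:
apply_moves:
  offset:
    - [0.1,-0.03,0.06]
    - [0.02,0,0.06]
    - [0,0,0.05]
    - [0,0,0.03]
    - [0,0,0]
  yaw: [0,0,0,0,0]
  claw: [42,42,42,42,42]

```text
time_s: 30.65
tool_pos: [0.5563, -0.2761, 0.0394]
orientation: [-0.041, 0.382, 0.923, -0.007]
wrist_force: [-0.7, 0.1, -1.0]
opening: 0.0454
```

Call:
apply_moves:
  offset:
    - [0,0,0.06]
    - [0,0,0.05]
    - [0,0,0]
  yaw: [0,0,0]
  claw: [42,42,42]

```text
time_s: 30.95
tool_pos: [0.5574, -0.2763, 0.0392]
orientation: [-0.039, 0.382, 0.923, -0.006]
wrist_force: [0.8, 0.2, -0.4]
opening: 0.0456
```

Call:
apply_moves:
  offset:
    - [0,0,0]
    - [0,0,0]
    - [0,0,0]
    - [0,0,-0.2]
    - [0,0,-0.4]
    - [0,0,-0.6]
    - [0,0,-0.6]
    - [0,0,-0.3]
    - [0,0,0]
  yaw: [0,0,0,0,0,0,0,0,0]
  claw: [51,51,51,51,51,51,51,51,51]

```text
time_s: 31.85
tool_pos: [0.5651, -0.2779, 0.1477]
orientation: [-0.04, 0.382, 0.923, -0.007]
wrist_force: [-0.7, 0.2, -1.3]
opening: 0.051
```

```bash
python3 -c "
from h import *
w=cam('wrist');cv2.imwrite('pics/w8.png',w['pixels'])
plan((.446,.172,.16),-12,20)"
```

```text
az 45.1 turn -57.1 D [-0.1186  0.4497  0.0134] tilt [-0.081  0.018 -0.997] q7 1.35 t 31.9
[[0.4, 0.23, 0.0], [0.41, 0.21, 0.0], [0.42, 0.19, 0.0], [0.43, 0.17, 0.0], [0.44, 0.15, 0.0], [0.45, 0.13, 0.0], [0.45, 0.11, 0.0], [0.46, 0.08, 0.0], [0.46, 0.06, 0.0], [0.46, 0.04, 0.0], [0.47, 0.01, 0.0], [0.47, -0.01, 0.0], [0.46, -0.03, 0.0], [0.46, -0.06, 0.0], [0.46, -0.08, 0.0], [0.45, -0.1, 0.0], [0.45, -0.12, 0.0], [0.44, -0.15, 0.0], [0.43, -0.17, 0.0], [0.42, -0.19, 0.0]]
yaw each 0.57
```

View pics/w8.png

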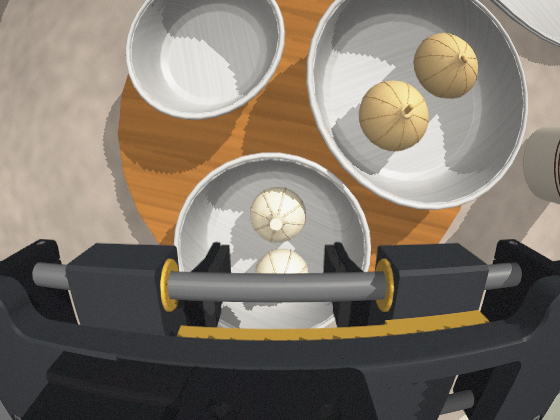

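Both garlic bulbs stand side by side in the medium bowl, seen at (278,215) and (282,265) with a small gap, and the onions are unchanged. The ginger is next.

Call:
apply_moves:
  offset:
    - [0.2,0.1,-0.1]
    - [0.41,0.21,-0.1]
    - [0.42,0.19,-0.07]
    - [0.43,0.17,-0.07]
    - [0.44,0.15,-0.07]
    - [0.45,0.13,-0.07]
    - [0.45,0.11,-0.07]
    - [0.46,0.08,-0.07]
    - [0.46,0.06,-0.07]
    - [0.46,0.04,-0.07]
  yaw: [0.57,0.57,0.57,0.57,0.57,0.57,0.57,0.57,0.57,0.57]
  claw: [51,51,51,51,51,51,51,51,51,51]

```text
time_s: 32.9
tool_pos: [0.5033, -0.0603, 0.1812]
orientation: [-0.046, 0.609, 0.792, -0.024]
wrist_force: [0.4, 0.6, -0.3]
opening: 0.051
```

```bash
python3 -c "
from h import *
plan((.446,.165,.16),-12,10)"
```

```text
az 15.0 turn -27.0 D [-0.0573  0.2253 -0.0212] tilt [-0.103  0.018 -0.995] q7 0.4 t 32.9
[[0.46, 0.01, 0.06], [0.46, -0.01, 0.06], [0.46, -0.03, 0.06], [0.46, -0.06, 0.06], [0.46, -0.08, 0.06], [0.45, -0.1, 0.06], [0.45, -0.12, 0.06], [0.44, -0.14, 0.06], [0.43, -0.16, 0.06], [0.43, -0.18, 0.06]]
yaw each 0.54
```

Call:
apply_moves:
  offset:
    - [0.46,0.01,0]
    - [0.46,-0.01,0]
    - [0.46,-0.03,0]
    - [0.46,-0.06,0]
    - [0.46,-0.08,0]
    - [0.45,-0.1,0]
    - [0.4,-0.1,0]
    - [0.3,-0.12,0]
    - [0.2,-0.1,0]
    - [0.05,0,0]
  yaw: [0.54,0.54,0.54,0.54,0.54,0.54,0.54,0.54,0.54,0.4]
  claw: [46,46,46,46,46,46,46,46,46,46]

```text
time_s: 33.9
tool_pos: [0.4471, 0.1336, 0.1776]
orientation: [-0.044, 0.777, 0.627, -0.044]
wrist_force: [0.6, -0.7, 0.0]
opening: 0.0459
```

```bash
python3 -c "
from h import *
w=blob('wrist',(12,80,80),(25,255,255),.025,1000)
cv2.imwrite('pics/w9.png',w['pixels'])
plan((.446,.172,.16),-12,1)"
```

```text
wrist [259, 120, 58, 79, 2404] [288. 158.] [0.4459 0.1717 0.025 ]
wrist [167, 311, 315, 30, 4075] [332. 329.] [ 0.4493 -0.022   0.025 ]
az -12.3 turn 0.3 D [-0.0012  0.0384 -0.0174] tilt [-0.123  0.013 -0.992] q7 -0.49 t 33.95
[[0.75, -0.14, 0.36]]
yaw each -0.06
```

View pics/w9.png

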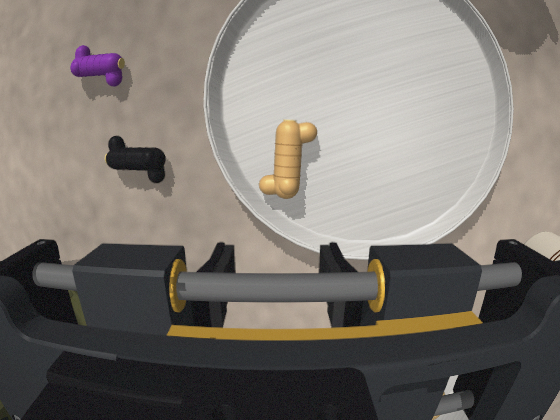

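The ginger's root axis is nearly vertical in the wrist view, from (289,122) to (287,195), so the jaws are square across its bare middle at about (0.446,0.172). The purple and black look-alikes lie off the plate.

Call:
apply_moves:
  offset:
    - [0.3,0,0]
    - [0.35,0,0.2]
    - [0.1,0.04,0.4]
    - [0,0.04,0.5]
    - [0,0.04,0.5]
    - [0,0.04,0.4]
    - [0,0.02,0.2]
    - [0,0,0]
  yaw: [0,0,0,0,0,0,0,0]
  claw: [46,46,46,46,46,46,46,46]

```text
time_s: 34.75
tool_pos: [0.4488, 0.1785, 0.0556]
orientation: [-0.045, 0.774, 0.629, -0.046]
wrist_force: [-0.3, 0.0, 0.8]
opening: 0.0458
```

```bash
python3 -c "
from h import *
w=blob('wrist',(12,80,80),(25,255,255),.025,1000)
M=R.from_quat(env.read_state()['orientation'][[1,2,3,0]]).as_matrix();print(M.round(3))
plan((.446,.172,.0145),-12,1)"
```

```text
wrist [247, 189, 81, 85, 3921] [288. 229.] [0.4515 0.1841 0.025 ]
wrist [167, 311, 315, 30, 4076] [332. 329.] [0.4636 0.1099 0.025 ]
[[ 0.204  0.971 -0.126]
 [ 0.979 -0.204  0.012]
 [-0.014 -0.126 -0.992]]
az -11.9 turn -0.1 D [-0.0031 -0.0067 -0.0418] tilt [-0.126  0.012 -0.992] q7 -0.49 t 34.8
[[-0.13, 0.07, 0.84]]
yaw each 0.03
```

Call:
apply_moves:
  offset:
    - [-0.12,0.0,0.1]
    - [-0.02,0.02,0.25]
    - [0,0.02,0.25]
    - [0,0.02,0.15]
    - [0,0,0]
  yaw: [0,0,0,0,0]
  claw: [46,46,46,46,46]

```text
time_s: 35.3
tool_pos: [0.448, 0.1721, 0.0182]
orientation: [-0.044, 0.775, 0.629, -0.043]
wrist_force: [-0.2, -0.8, 0.1]
opening: 0.0457
```

```bash
python3 -c "
from h import *
plan((.446,.172,.0145),-12,1)"
```

```text
az -11.9 turn -0.1 D [-0.002  -0.0001 -0.0037] tilt [-0.122  0.015 -0.992] q7 -0.46 t 35.3
[[-0.01, -0.03, 0.08]]
yaw each 0.03
```

Call:
apply_moves:
  offset:
    - [0,-0.02,0.07]
    - [0,0,0.02]
    - [0,0,0]
    - [0,0,0]
    - [0,0,0]
    - [0,0,0]
    - [0,0,0]
  yaw: [0,0,0,0,0,0,0]
  claw: [46,46,20,20,20,20,20]
  squeeze: 18

```text
time_s: 36.0
tool_pos: [0.4471, 0.1729, 0.0143]
orientation: [-0.044, 0.775, 0.629, -0.042]
wrist_force: [0.3, -0.3, -0.7]
opening: 0.0255
```

Call:
apply_moves:
  offset:
    - [0,0,-0.2]
    - [0,0,-0.5]
    - [0,0,-0.7]
    - [0,0,-0.7]
    - [0,0,-0.4]
    - [0,0,-0.2]
    - [0,0,0]
  yaw: [0,0,0,0,0,0,0]
  claw: [20,20,20,20,20,20,20]

```text
time_s: 36.7
tool_pos: [0.4639, 0.1699, 0.1561]
orientation: [-0.044, 0.775, 0.629, -0.042]
wrist_force: [-0.9, 0.5, -1.4]
opening: 0.0261
```

```bash
python3 -c "
from h import *
plan((.414,-.21,.15),-12,14)
t=cam('top');im=t['pixels']
c0=proj(t,(.4139,-.2196,.074));print(c0)
g=cv2.GaussianBlur(cv2.cvtColor(im,cv2.COLOR_BGR2GRAY),(3,3),0).astype(float)
for rp in(24.5,25,25.5):
  a=np.linspace(0,6.28,120)
  b=max((cv2.remap(g.astype(np.float32),(c0[0]+dx+rp*np.cos(a)).astype(np.float32),(c0[1]+dy+rp*np.sin(a)).astype(np.float32),1).mean(),dx,dy) for dx in np.arange(-4,4.1,.25) for dy in np.arange(-4,4.1,.25))
  print(rp,b,onz(t,c0[0]+b[1],c0[1]+b[2],.074))"
```

```text
az -11.9 turn -0.1 D [-0.0499 -0.3799 -0.0061] tilt [-0.12   0.015 -0.993] q7 -0.51 t 36.7
each [-0.55, 0.04, 0.01] x 14
yaw each 0.0
(np.float64(408.9905941039152), np.float64(237.999260738577))
24.5 (np.float32(148.1696), np.float64(-1.5), np.float64(1.25)) [ 0.4108984  -0.21580339  0.074     ]
25 (np.float32(151.13773), np.float64(-2.0), np.float64(0.25)) [ 0.4133235  -0.21468731  0.074     ]
25.5 (np.float32(152.22145), np.float64(-2.0), np.float64(0.0)) [ 0.4139282  -0.21471357  0.074     ]
```

Call:
apply_moves:
  offset:
    - [-0.3,0.02,-0.05]
    - [-0.5,0.02,-0.05]
    - [-0.65,0.04,-0.05]
    - [-0.7,0.04,-0.05]
    - [-0.7,0.04,-0.05]
    - [-0.7,0.04,-0.05]
    - [-0.7,0.04,-0.05]
    - [-0.7,0.04,-0.05]
    - [-0.7,0.04,-0.05]
    - [-0.6,0.04,0]
  yaw: [0,0,0,0,0,0,0,0,0,0]
  claw: [20,20,20,20,20,20,20,20,20,20]

```text
time_s: 37.75
tool_pos: [0.4048, -0.1566, 0.1687]
orientation: [-0.05, 0.773, 0.63, -0.054]
wrist_force: [0.7, -0.4, -1.1]
opening: 0.0256
```

```bash
python3 -c "
from h import *
plan((.414,-.216,.15),-12,4)"
```

```text
az -11.7 turn -0.3 D [ 0.0092 -0.0594 -0.0187] tilt [-0.147  0.008 -0.989] q7 0.07 t 37.75
[[-0.28, 0.12, 0.08], [-0.28, 0.12, 0.08], [-0.28, 0.12, 0.08], [-0.28, 0.12, 0.08]]
yaw each 0.02
```

Call:
apply_moves:
  offset:
    - [-0.35,0.1,0]
    - [-0.25,0.12,0]
    - [-0.1,0.12,0]
    - [0,0.05,0]
    - [0,0,0]
  yaw: [0,0,0,0,0]
  claw: [20,20,20,20,20]

```text
time_s: 38.25
tool_pos: [0.408, -0.2031, 0.1621]
orientation: [-0.054, 0.776, 0.625, -0.058]
wrist_force: [0.8, 0.3, -1.9]
opening: 0.0259
```

```bash
python3 -c "
from h import *
plan((.414,-.217,.15),-12,1)
w=cam('wrist');cv2.imwrite('pics/w10.png',w['pixels']);w['fish']=1
for a in range(0,360,45): print(a,np.round(proj(w,(.4139+.0615*np.cos(np.radians(a)),-.2196+.0615*np.sin(np.radians(a)),.074))))"
```

```text
az -12.4 turn 0.4 D [ 0.006  -0.0139 -0.0121] tilt [-0.158  0.011 -0.987] q7 0.18 t 38.25
[[-0.24, 0.21, 0.22]]
yaw each -0.08
0 [382. 219.]
45 [351. 170.]
90 [291. 157.]
135 [243. 190.]
180 [235. 243.]
225 [267. 285.]
270 [319. 297.]
315 [366. 272.]
```

View pics/w10.png

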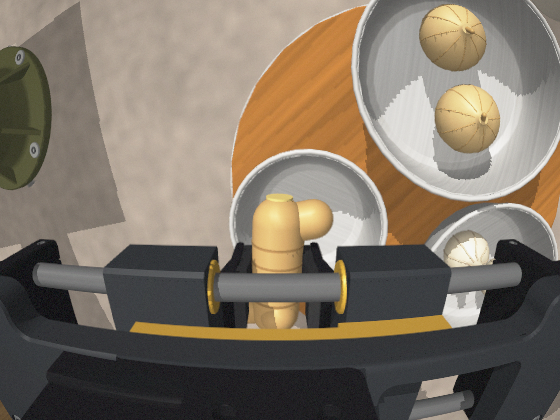

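The rim spans about x 231–384 with its top at row 152. That is about 3 mm toward +y from my estimate, so the bowl centre is about (0.414,-0.217). The ginger is held square over the bowl.

Call:
apply_moves:
  offset:
    - [-0.22,0.1,0]
    - [-0.04,0.08,0.2]
    - [0,0.06,0.4]
    - [0,0.06,0.5]
    - [0,0.05,0.4]
    - [0,0.02,0.2]
    - [0,0,0]
  yaw: [0,0,0,0,0,0,0]
  claw: [20,20,20,20,20,20,20]

```text
time_s: 39.0
tool_pos: [0.4102, -0.2113, 0.0694]
orientation: [-0.056, 0.773, 0.629, -0.057]
wrist_force: [0.2, 0.2, -0.5]
opening: 0.0253
```

```bash
python3 -c "
from h import *
plan((.415,-.216,.0385),-12,1)"
```

```text
az -11.8 turn -0.2 D [ 0.0048 -0.0047 -0.0309] tilt [-0.159  0.014 -0.987] q7 0.29 t 39.0
[[-0.06, 0.21, 0.59]]
yaw each 0.04
```

Call:
apply_moves:
  offset:
    - [-0.06,0.1,0]
    - [0,0.06,0.1]
    - [0,0.04,0.15]
    - [0,0.03,0.15]
    - [0,0,0]
  yaw: [0,0,0,0,0]
  claw: [20,20,20,20,20]

```text
time_s: 39.5
tool_pos: [0.4207, -0.2165, 0.0482]
orientation: [-0.055, 0.773, 0.63, -0.056]
wrist_force: [0.2, 0.2, -0.7]
opening: 0.0256
```

```bash
python3 -c "
from h import *
plan((.415,-.216,.0385),-12,1)"
```

```text
az -11.7 turn -0.3 D [-0.0057  0.0005 -0.0097] tilt [-0.155  0.014 -0.988] q7 0.33 t 39.5
[[-0.01, -0.08, 0.21]]
yaw each 0.06
```

Call:
apply_moves:
  offset:
    - [0,-0.08,0.05]
    - [0,0,0.1]
    - [0,0,0.06]
    - [0,0,0.04]
    - [0,0,0]
  yaw: [0,0,0,0,0]
  claw: [20,20,20,20,20]

```text
time_s: 40.0
tool_pos: [0.4149, -0.2169, 0.0382]
orientation: [-0.054, 0.773, 0.629, -0.056]
wrist_force: [-0.4, 0.4, -1.0]
opening: 0.0251
```

Call:
apply_moves:
  offset:
    - [0,0,0.02]
    - [0,0,0]
    - [0,0,0]
    - [0,0,0]
    - [0,0,-0.2]
    - [0,0,-0.4]
    - [0,0,-0.6]
    - [0,0,-0.7]
    - [0,0,-0.5]
    - [0,0,-0.3]
  yaw: [0,0,0,0,0,0,0,0,0,0]
  claw: [20,34,34,34,34,34,34,34,34,34]

```text
time_s: 41.0
tool_pos: [0.4343, -0.2181, 0.1757]
orientation: [-0.056, 0.773, 0.629, -0.057]
wrist_force: [-0.5, -0.1, -0.6]
opening: 0.034
```

Call:
apply_moves:
  offset:
    - [0.2,0,-0.2]
    - [0.4,0,-0.2]
    - [0.5,0,-0.1]
    - [0.5,0,-0.1]
    - [0.5,0,0]
    - [0.5,0,0]
    - [0.4,0,0]
    - [0.2,0,0]
    - [0,0,0]
  yaw: [0,0,0,0,0,0,0,0,0]
  claw: [34,34,34,34,34,34,34,34,34]

```text
time_s: 41.9
tool_pos: [0.4734, -0.0514, 0.2076]
orientation: [-0.055, 0.773, 0.629, -0.055]
wrist_force: [1.1, -0.6, -0.2]
opening: 0.0341
```

```bash
python3 -c "
from h import *
t=cam('top');s=cam('side')
a=cv2.resize(t['pixels'][60:280,150:500],(800,503));cv2.imwrite('pics/t3.png',a)
cv2.imwrite('pics/s3.png',cv2.resize(s['pixels'][120:340,180:520],(800,518)))
print(env.read_state()['tool_pos'],env.read_state()['time_s'])"
```

```text
[ 0.47319966 -0.05353622  0.20773842] 42.0
```

View pics/t3.png

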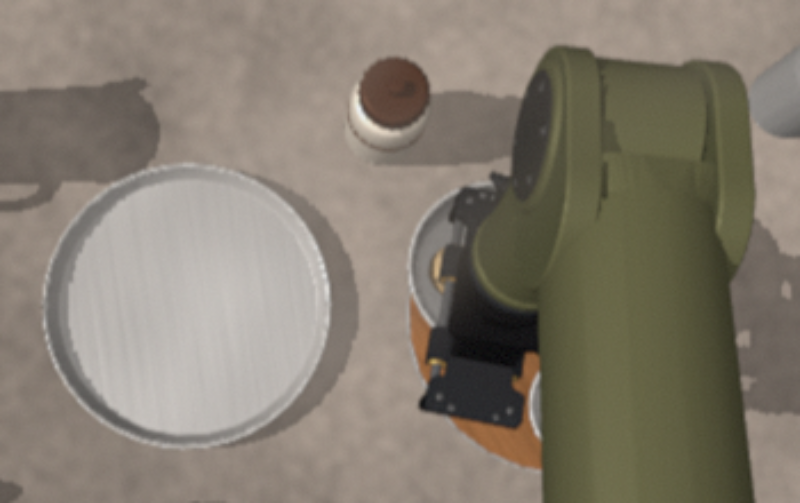

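View pics/s3.png

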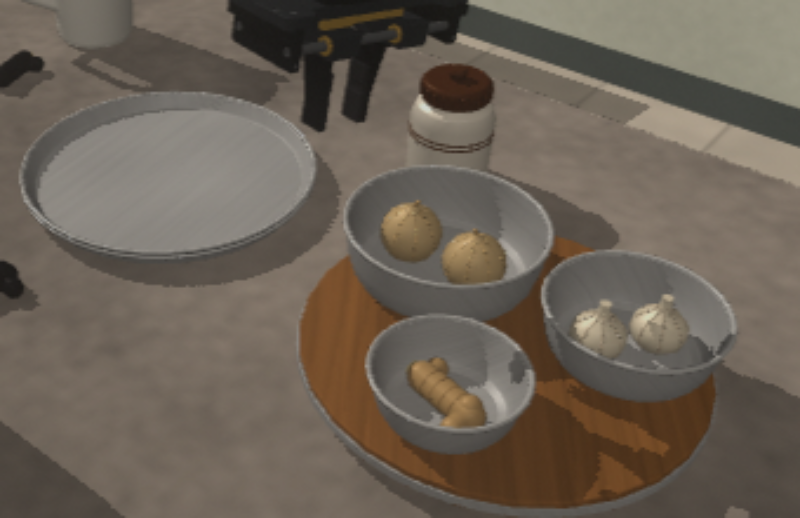

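All five items are in their bowls and upright, and the jar and plates are in place. The gripper is at z = 0.21, touching nothing, so I'm handing in.

Call:
apply_moves:
  offset:
    - [0,0,0]
    - [0,0,0]
    - [0,0,0]
  yaw: [0,0,0]
  claw: [34,34,34]

```text
time_s: 42.3
tool_pos: [0.4725, -0.057, 0.2079]
orientation: [-0.054, 0.776, 0.626, -0.056]
wrist_force: [0.1, -0.6, 0.2]
opening: 0.0338
```

```bash
python3 -c "
from h import *
print(env.read_state()['time_s'],env.hand_in())"
```

```text
the job is handed in; nothing more can be done
42.3 None
```

I sorted the vegetables in the order you listed and handed the job in at 42.3 s. I moved both onions to the large bowl, then both garlic bulbs to the medium bowl, then the ginger to the small bowl. Each one was lowered to the bowl floor before I released it.

**Final check:** the last side view shows the onions standing side by side with a gap, and so do the garlic bulbs. The ginger lies inside the small bowl, all three bowls are upright, and the pickle jar is still standing in its place. The gripper was clear of everything at z = 0.21 m.

**What was off or disagreed:**
- The tool gradually tilted to about 9° as moves accumulated, which the moves I had could not correct. The placements still came out well.
- My estimates of the bowl centres from the top and wrist cameras differed by 3–7 mm. I used values in between.
- In the last top view the arm hid most of the bowls, so the final check rests on the side view.

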